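# Present the large calibration weight on its slide

## Task

The scale is to be checked with the large calibration weight, kept on one of three slides side by side. First push the slide that was left out (the one with the medium weight) fully home; then hook a fingertip behind the front lip of the slide with the large weight and draw it out along its rails to its front stop. Do not pinch the lips or touch or lift the weights, leave the slide with the small weight home and everything else where it stands, and let go at the end.

Things in the scene. Friction and masses are not known exactly. Their poses are not given: they have to be found in the camera images.
- large_slide (a joint): travel of the slide that carries the large calibration weight: 0 = home against its rear buffers, 0.09 m = fully out against its front stop; it grows as the slide comes towards the robot (along -x of large_edge). It stays where it is left; it takes about 2.5 N to move. This is the slide to draw out; it starts home.
- large_edge (a point): middle of the top of the upright front lip of the large weight's slide, moving with it; x points along the rails away from the robot (home direction), y along the lip, z up. Outer face of the lip 6 mm to -x, inner face with its bead 5 mm to +x. Lip 76 mm long, 30 mm above the slide's floor, its top about 45 mm above the table.
- large_well (a point): middle of the floor of the open finger well behind that lip, moving with the slide: the well is 70 mm wide (y) and runs from 5 to 48 mm behind large_edge (x), where an 8 mm high rib parts it from the seat of the weight; side walls 12 mm high. A fingertip hooks against the lip's inner face and bead from here.
- the_large_weight: the large calibration weight (plain grey cylinder with a knob), 38 mm across, 52 mm tall, about 0.5 kg, standing loose in the seat of its slide; origin at the middle of its underside, z up. Not to be touched.
- medium_slide (a joint): travel of the slide that carries the medium calibration weight: 0 = home against its rear buffers, 0.09 m = fully out against its front stop; it grows as the slide comes towards the robot (along -x of medium_edge). It stays where it is left; it takes about 2.5 N to move. This slide starts partly out (somewhere between 50 and 75 mm) and must be pushed home.
- medium_edge (a point): middle of the top of the upright front lip of the medium weight's slide, moving with it; x points along the rails away from the robot (home direction), y along the lip, z up. Outer face of the lip 6 mm to -x, inner face with its bead 5 mm to +x. Lip 76 mm long, 30 mm above the slide's floor, its top about 45 mm above the table.
- medium_well (a point): middle of the floor of the open finger well behind that lip, moving with the slide: the well is 70 mm wide (y) and runs from 5 to 48 mm behind medium_edge (x), where an 8 mm high rib parts it from the seat of the weight; side walls 12 mm high. A fingertip hooks against the lip's inner face and bead from here.
- the_medium_weight: the medium calibration weight (brass-coloured cylinder with a knob), 28 mm across, 40 mm tall, standing loose in the seat of its slide; origin at the middle of its underside, z up. Not to be touched.
- small_slide (a joint): travel of the slide that carries the small calibration weight: 0 = home against its rear buffers, 0.09 m = fully out against its front stop; it grows as the slide comes towards the robot (along -x of small_edge). It stays where it is left; it takes about 2.5 N to move. It starts home and stays there.
- small_edge (a point): middle of the top of the upright front lip of the small weight's slide, moving with it; x points along the rails away from the robot (home direction), y along the lip, z up. Outer face of the lip 6 mm to -x, inner face with its bead 5 mm to +x. Lip 76 mm long, 30 mm above the slide's floor, its top about 45 mm above the table.
- small_well (a point): middle of the floor of the open finger well behind that lip, moving with the slide: the well is 70 mm wide (y) and runs from 5 to 48 mm behind small_edge (x), where an 8 mm high rib parts it from the seat of the weight; side walls 12 mm high. A fingertip hooks against the lip's inner face and bead from here.
- the_small_weight: the small calibration weight (brass-coloured cylinder with a knob), 22 mm across, 32 mm tall, standing loose in the seat of its slide; origin at the middle of its underside, z up. Not to be touched.
- board: flat black mounting board, 250 x 340 x 6 mm, with three alike slide units fixed on it side by side, 105 mm apart, in any order; origin at the middle of its underside, x along the rails away from the robot. It does not move.
- tape: roll of tape, 106 mm across, 25 mm tall, lying flat on the table left of the board; loose bystander, to be left alone; origin at the middle of its underside
- cup: clear scoop cup, 54 mm across, 46 mm tall, standing to the right of the board; loose bystander, to be left alone; origin at the middle of its underside
- stamp: small hand stamp, 34 x 52 x 70 mm, standing left of the board's far end; loose bystander, to be left alone; origin at the middle of its underside

How it is judged:
On the way, in this order (a step that is already met when the one before it is completed fails the run):
1. the slide with the medium weight, which was left out, is pushed home (value of joint medium_slide below 0.006 m and value of joint large_slide below 0.012 m), for 0.1 s.
2. then the slide with the large weight is on its way out, drawn by a finger against the inside of its front lip (value of joint large_slide between 0.02 and 0.08 m and (contact force between the fingers and large_slide_c6 above 0.5 N or contact force between the fingers and large_slide_c7 above 0.5 N)), for 0.1 s.
At the end, for the whole second after the job is handed in: The large weight's slide is out to its front stop (to within 7 mm), the slides with the medium and small weights are home (to within 7 mm), and all three weights stand upright and at rest in the seats of their own slides (value of joint large_slide above 0.083 m and value of joint each of medium_slide, small_slide below 0.007 m and angle between each of the_large_weight, the_medium_weight, the_small_weight's own z axis and vertical below 0.2 rad and linear speed of the_large_weight below 0.02 m/s and x of the_large_weight in the frame of large_edge between 0.05 and 0.12 m and x of the_medium_weight in the frame of medium_edge between 0.05 and 0.12 m and x of the_small_weight in the frame of small_edge between 0.05 and 0.12 m); the robot touches nothing.
It fails at once if a weight is touched by the gripper (contact force between the fingers and the_large_weight above 0.5 N or contact force between the fingers and the_medium_weight above 0.5 N or contact force between the fingers and the_small_weight above 0.5 N).
It fails at once if a weight is lifted out or tips over (height (world z) of any of the_large_weight, the_medium_weight, the_small_weight above 0.03 m or angle between any of the_large_weight, the_medium_weight, the_small_weight's own z axis and vertical above 0.35 rad).
It fails at once if a front lip is pinched between the fingers (((contact force between the fingers and large_slide_c6 above 3 N or contact force between the fingers and large_slide_c7 above 3 N) and contact force between the fingers and large_slide_c5 above 3 N) or ((contact force between the fingers and medium_slide_c6 above 3 N or contact force between the fingers and medium_slide_c7 above 3 N) and contact force between the fingers and medium_slide_c5 above 3 N) or ((contact force between the fingers and small_slide_c6 above 3 N or contact force between the fingers and small_slide_c7 above 3 N) and contact force between the fingers and small_slide_c5 above 3 N)).
It fails at once if the slide with the small weight is drawn out (value of joint small_slide above 0.012 m).
It fails at once if the tape, the cup or the stamp is displaced (distance of any of tape, cup, stamp from where it was at the start of the episode above 0.03 m).
It also fails if it takes over 40 s, if anything falls off the work surface, if the arm or the gripper's body presses on something with over 40 N, if the wrist force passes 120 N, or if a joint passes its speed limit or range.

## Robot

A 6-joint arm with a two-finger parallel gripper is mounted at the origin on a cart in front of the work surface, level with it; the furniture and walls round the work are solid. World frame = base frame: x ahead of the robot, y to its left, z up, the work surface at z = 0. Lengths are in m, angles in rad, forces in N, time in s.
With the tool pointing down it reaches from about 0.425 to 0.95 m from the base axis. Payload 3.5 kg.
Tool frame: the origin (TCP) lies midway between the tips of the shut fingers; the grasp point (between the pads) lies 19 mm behind it; y points along the fingers, x is the direction in which the jaws open and shut, and the axes are right-handed (so a half turn about y gives the same grasp; the last joint's range is limited). The gripper opens to 85 mm and grips with 20 to 120 N. Pads are 22 mm wide; open, the fingers measure 114 mm over their backs; the gripper's body (76 mm by 85 mm) begins 54 mm behind the grasp point. The pads swing forward as they close: fully open they stand 13 mm farther back than shut.
Start: joints at [-1.311, 0.286, 1.577, -0, 1.279, -0.15], TCP at [0.269, -0.619, 0.192] pointing down, gripper open.
Joint ranges: [-2.77, 2.77], [-0.9, 2.22], [0.21, 2.48], [-1.53, 4.67], [0.24, 2.81], [-2.84, 2.84]. Speed limits (rad/s): [2.79, 2.79, 3.14, 3.14, 3.14, 3.14].

## Interface

Orientations are given as a unit quaternion [x, y, z, w].
In Python, from plant import ctrl, viewer gives the robot as it stands.
- The arm moves only by the tool step_arm, never from a script. Its argument "rows" is a list of rows, each a list of 3 entries, a list of its own where there are three numbers: the turn, a rotation vector about the tool's x, y, z in degrees, then the shift along the tool's x, y, z in mm, then the closure, from 0 (fully open) to 1 (shut). A call has 1 to 10 rows; each row is the pose to reach, as a shift and turn from the pose commanded when the call began, along the tool's axes at that moment; what a row does not reach only later rows make up. A row lasts 1/12 s, in which the tool goes at most 41.7 mm and 7.16 degrees, less where a joint would pass 70% of its speed; a pose out of reach is approached as far as the arm can. A call with a gripper value outside its range is refused whole. The fingers move at their own pace and stop on an object; "newtons" is the grip in N (left out, the last holds). Time passes only in rows, so rows that repeat a pose let the fingers close. It gives the time, the measured TCP pose, the force and the opening at its end, in the units of the state.
- ctrl.get_state(): the state, without advancing time (a new reading comes with each control period).
- viewer.read_camera(name): name is "scene" or "top" or "wrist"; returns (picture, depth): 384x512x3 uint8, red, green, blue; 384x512 float32, m along the optical axis (not along the pixel's ray), 0 where there is no reading.
- viewer.calibration(name): a dict with "K" (3x3 intrinsics, pixels), "R" (3x3) and "t" (3): a world point X has camera coordinates R X + t. Camera axes: x right, y down, z forward; pixel columns grow to the right and rows downward; lengths in m; the calibration is good to about 2 mm. A picture is of the moment at which its call begins: read the wrist's pose just before it. calibration takes no time and is no camera call; for the wrist camera it gives the pose at the moment of the call.
- ctrl.sign_off(): hands the job in, once; it reports no verdict.
The state is a dict: "time": time; "qpos": joint angles; "dq": joint speeds; "joint_efforts": joint torques, N m; "eef_pos": TCP position; "tcp_rot": TCP orientation; "contact_force": force on the tool from outside, world axes, zero at the start; "wrist_torque": the same for the moment, N m; "opening": opening from 0.0 (shut) to 1.0 (fully open).
Only numpy, scipy, OpenCV 4.12 (cv2) and the standard library are available. Lean on these libraries where they do the work, as an engineer would, in place of code of your own. Each camera call takes 0.05 s, during which the arm holds its last target.

## Working session

There is one attempt and no reset: what is moved stays moved. The work goes in short steps, Python scripts to look and compute and a tool call to move; the robot and the scene stay as the last step left them, time stands still between calls to the robot, and variables do not carry over. Pictures are saved under pics/ and viewed, and the job is handed in when it is done.

Besides the shell and the picture viewer there is one more tool, called after "Call:" by a JSON object that holds its "fn" and its "kwargs", one argument or row to a line. step_arm: Moves the arm, as the interface text tells. Its arguments: {"type":"object","properties":{"rows":{"type":"array"},"newtons":{"type":"number"}},"required":["rows"]}

```bash
mkdir -p pics; ls; python3 - <<'E'
from plant import ctrl, viewer
import cv2,numpy as np
print(ctrl.get_state())
for n in ("scene","top"):
    im,d=viewer.read_camera(n); np.savez(f"pics/{n}0.npz",im=im,d=d,**viewer.calibration(n))
    cv2.imwrite(f"pics/{n}0.png",im[:,:,::-1]); print(viewer.calibration(n))
E
```

```text
pics
{'time': 0.0, 'qpos': array([-1.31101865e+00,  2.87179133e-01,  1.57822292e+00, -4.59964385e-06,
        1.27858535e+00, -1.50000389e-01]), 'dq': array([ 9.24447355e-04, -5.87638854e-04, -3.28408100e-04, -8.63095384e-05,
        2.71834927e-04,  1.54338569e-03]), 'joint_efforts': array([-2.42718088e-04, -4.05981266e+01, -2.92622977e+01, -1.94517902e-04,
        5.89362782e-03,  3.44813820e-06]), 'eef_pos': array([ 0.2687502 , -0.61835477,  0.19011345]), 'tcp_rot': array([-0.59070709,  0.38844353, -0.38718019,  0.59183466]), 'contact_force': array([ 0.7026698 , -0.40361618, -1.03163898]), 'wrist_torque': array([ 0.07820946,  0.03059461, -0.02414903]), 'opening': 1.00278698799737}
{'K': array([[447.59972306,   0.        , 253.13762178],
       [  0.        , 447.59972306, 195.85650666],
       [  0.        ,   0.        ,   1.        ]]), 'R': array([[-0.59855942, -0.80076816, -0.02229279],
       [-0.32607838,  0.26896752, -0.90627223],
       [ 0.73170999, -0.53518858, -0.42210623]]), 't': array([0.32689525, 0.23566821, 0.76888261])}
{'K': array([[451.49938115,   0.        , 262.92563334],
       [  0.        , 451.49938115, 191.01638984],
       [  0.        ,   0.        ,   1.        ]]), 'R': array([[-0.02299987, -0.99967929,  0.01059798],
       [-0.98913895,  0.02121545, -0.1454443 ],
       [ 0.14517281, -0.01382808, -0.98930968]]), 't': array([-0.01485374,  0.58587294,  1.43235888])}
```

View pics/scene0.png

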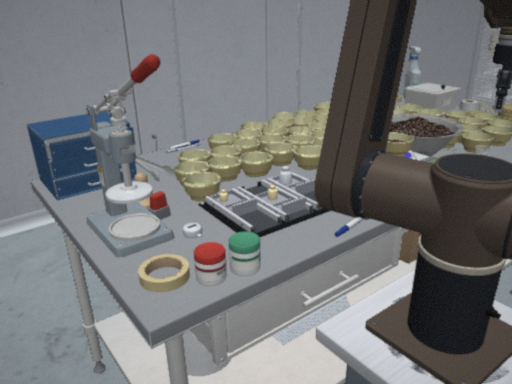

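View pics/top0.png

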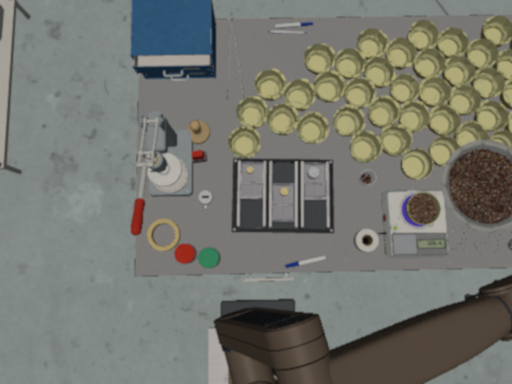

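The scene shows the board near the table's middle. In the top view the board spans about (233-334, 158-232). The weights are at (250,170), (284,191) for the slide left out, and (313,172) for the grey one. I'll zoom in and measure these.

```bash
cat > h.py <<'E'
import numpy as np,cv2
def load(n): return np.load(f"pics/{n}.npz")
def world(z,u,v,d=None,h=None):
    K,R,t=z["K"],z["R"],z["t"]
    ray=np.linalg.inv(K)@np.array([u,v,1.])
    if h is None: 
        if d is None: d=z["d"][int(v),int(u)]
        return R.T@(ray*d-t)
    o=-R.T@t; r=R.T@ray
    return o+r*(h-o[2])/r[2]
def cloud(z):
    K,R,t=z["K"],z["R"],z["t"]; d=z["d"]
    v,u=np.mgrid[:d.shape[0],:d.shape[1]]
    p=np.stack([(u-K[0,2])/K[0,0]*d,(v-K[1,2])/K[1,1]*d,d],-1)
    return (p-t)@R
def proj(z,X):
    c=z["R"]@np.asarray(X)+z["t"]; p=z["K"]@c; return p[:2]/p[2]
E
python3 - <<'E'
from h import *
z=load("top0"); im=z["im"][145:245,220:350]
cv2.imwrite("pics/topcrop.png",cv2.resize(im[:,:,::-1],None,fx=6,fy=6,interpolation=cv2.INTER_CUBIC))
P=cloud(z)
# height map crop
h=P[145:245,220:350,2]
cv2.imwrite("pics/toph.png",cv2.resize(cv2.applyColorMap(np.clip(h*255/0.07,0,255).astype(np.uint8),cv2.COLORMAP_JET),None,fx=6,fy=6,interpolation=cv2.INTER_NEAREST))
for u,v in [(283,195),(220,220),(250,170),(284,191),(313,172)]: print(u,v,P[v,u].round(4))
E
```

```text
283 195 [ 0.5714 -0.0933  0.0387]
220 220 [ 0.4977  0.1171 -0.0054]
250 170 [0.6554 0.013  0.047 ]
284 191 [ 0.5824 -0.0961  0.0536]
313 172 [ 0.6427 -0.1925  0.0558]
```

View pics/topcrop.png

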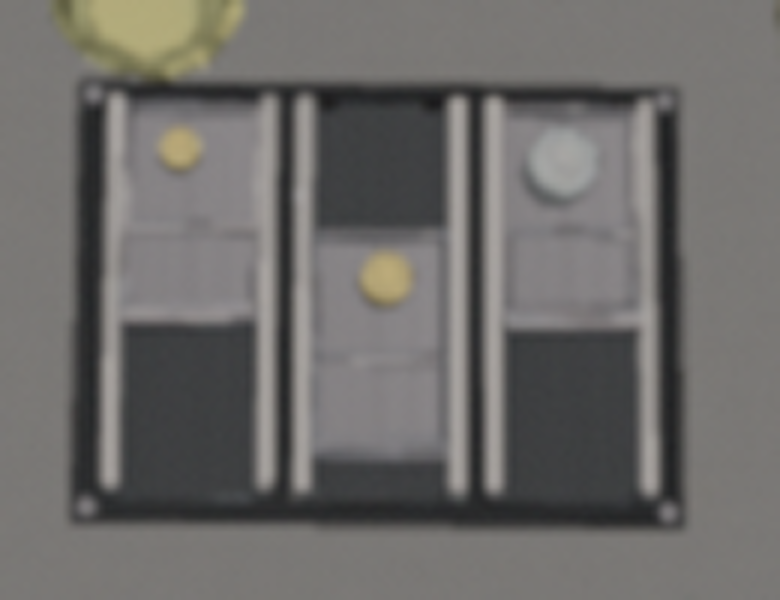

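View pics/toph.png

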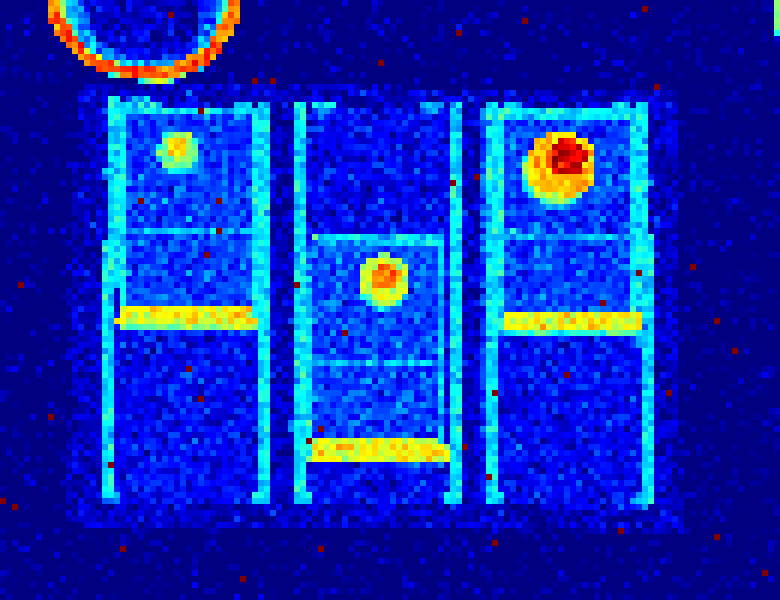

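The lips stand out in the height picture: small at about y=317, medium at 450 and large at 322 in the crop. The medium slide is the middle one and is left out. The large slide is on the right and is home. Next I'll fit the positions.

```bash
python3 - <<'E'
from h import *
z=load("top0"); P=cloud(z)
def region(name,cx0,cx1,cy0,cy1):
    p=P[145+cy0//6:145+cy1//6+1,220+cx0//6:220+cx1//6+1].reshape(-1,3)
    m=(p[:,2]>0.036)&(p[:,2]<0.055); q=p[m]
    c=np.median(q,0); s,_=np.polyfit(q[:,1],q[:,0],1)
    print(name,len(q),c.round(4),"x",np.percentile(q[:,0],[3,97]).round(4),"y",np.percentile(q[:,1],[1,50,99]).round(4),"slope",s.round(4))
region("small",105,265,290,345)
region("medium",300,460,425,475)
region("large",485,655,295,345)
# corners of board by pixel at h=.006
for n,(a,b) in dict(fl=(71,520),fr=(683,524),bl=(82,80),br=(677,90)).items():
    print(n,world(z,220+a/6,145+b/6,h=.006).round(4))
# lip edges in image at h .045
for n,(a,b) in dict(sl=(120,305),sl2=(120,322),sr=(254,322),ml=(311,445),ml2=(311,460),mr2=(447,460),ll=(505,315),ll2=(505,328),lr2=(640,328)).items():
    print(n,world(z,220+a/6,145+b/6,h=.045).round(4))
p=P[200:240,210:230].reshape(-1,3); print("table z",np.median(p[:,2]))
E
```

```text
small 78 [0.5658 0.0114 0.043 ] x [0.5597 0.5703] y [-0.0219  0.0114  0.0483] slope 0.0448
medium 89 [ 0.4901 -0.0908  0.0424] x [0.4854 0.4963] y [-0.1263 -0.0908 -0.055 ] slope 0.0317
large 69 [ 0.5586 -0.1981  0.0433] x [0.5543 0.5626] y [-0.2328 -0.1981 -0.1612] slope 0.0261
fl [0.4573 0.0774 0.006 ]
fr [ 0.4475 -0.26    0.006 ]
bl [0.7047 0.068  0.006 ]
br [ 0.692  -0.2678  0.006 ]
sl [0.5708 0.0472 0.045 ]
sl2 [0.5615 0.0473 0.045 ]
sr [ 0.56   -0.0253  0.045 ]
ml [ 0.4925 -0.0545  0.045 ]
ml2 [ 0.4844 -0.0543  0.045 ]
mr2 [ 0.4828 -0.1276  0.045 ]
ll [ 0.5609 -0.1617  0.045 ]
ll2 [ 0.5537 -0.1615  0.045 ]
lr2 [ 0.5522 -0.2349  0.045 ]
table z -0.001739453048130882
```

```bash
cat >> h.py <<'E'
from scipy.spatial.transform import Rotation as Ro
YAW=-0.033
def target_R(yaw=YAW,flip=1):
    ly=flip*np.array([-np.sin(yaw),np.cos(yaw),0]); y=np.array([0,0,-1.]); 
    return np.stack([ly,y,np.cross(ly,y)],1)
def plan(s,pos,yaw=YAW,flip=1):
    R0=Ro.from_quat(s["tcp_rot"]).as_matrix()
    rv=np.degrees(Ro.from_matrix(R0.T@target_R(yaw,flip)).as_rotvec())
    sh=R0.T@(np.asarray(pos)-s["eef_pos"])*1000
    return rv.round(2),sh.round(1)
E
python3 - <<'E'
from h import *
from plant import ctrl,viewer
s=ctrl.get_state(); R0=Ro.from_quat(s["tcp_rot"]).as_matrix(); print(R0.round(3))
for f in (1,-1): print(plan(s,[0.455,-0.090,0.19],flip=f))
z=load("top0"); P=cloud(z).reshape(-1,3)
for x0,x1,y0,y1 in [(.25,.45,-.55,0.1),(.43,.5,-.35,.05),(.45,.7,-.35,-.27)]:
    m=(P[:,0]>x0)&(P[:,0]<x1)&(P[:,1]>y0)&(P[:,1]<y1); print(np.percentile(P[m,2],[50,99,99.8]).round(3))
# weights
for n,(a,b,c,d) in dict(l=(300,326,160,182),m=(276,292,182,200),s=(242,256,163,177)).items():
    q=cloud(z)[c:d,a:b].reshape(-1,3); q=q[(q[:,2]>(.036))&(q[:,2]<.08)]; print(n,len(q),q.mean(0).round(4),q[:,2].max())
E
```

```text
[[ 0.398 -0.001  0.917]
 [-0.917  0.002  0.398]
 [-0.002 -1.     0.   ]]
(array([-1.7000e-01, -1.5463e+02, -1.0000e-02]), array([-410.5,    1.2,  381.4]))
(array([ 1.000e-02,  2.537e+01, -1.200e-01]), array([-410.5,    1.2,  381.4]))
[1.000e-03 1.502e+00 1.502e+00]
[0.003 0.045 0.049]
[-0.002  0.051  0.057]
l 110 [ 0.6427 -0.1925  0.0516] 0.07134528897378296
m 52 [ 0.5835 -0.0948  0.0445] 0.0587406296278203
s 19 [0.6591 0.0158 0.0418] 0.04956952662255272
```

Call:
{"fn": "step_arm", "kwargs": {
  "rows": [
    [[0,25.4,0],[-410,0,381],1],
    [[0,25.4,0],[-410,0,381],1],
    [[0,25.4,0],[-410,0,381],1],
    [[0,25.4,0],[-410,0,381],1],
    [[0,25.4,0],[-410,0,381],1],
    [[0,25.4,0],[-410,0,381],1],
    [[0,25.4,0],[-410,0,381],1],
    [[0,25.4,0],[-410,0,381],1],
    [[0,25.4,0],[-410,0,381],1],
    [[0,25.4,0],[-410,0,381],1]
  ],
  "newtons": 40
}}

```text
time: 0.93
eef_pos: [0.4074, -0.224, 0.1912]
tcp_rot: [-0.491, 0.509, -0.508, 0.491]
contact_force: [0.4, 0.1, -0.2]
opening: 0.003
```

```bash
python3 - <<'E'
from h import *
from plant import ctrl,viewer
s=ctrl.get_state(); print(s["time"],s["eef_pos"],s["opening"],s["contact_force"])
print(plan(s,[0.452,-0.090,0.12],flip=-1))
E
```

```text
0.9333 [ 0.40743639 -0.2239687   0.19115607] 0.0028776975297901647 [ 0.39180859  0.11438597 -0.20688592]
(array([ 0.01, -0.06, -0.02]), array([-135.4,   71.2,   40. ]))
```

Call:
{"fn": "step_arm", "kwargs": {
  "rows": [
    [[0,0,0],[-135,0,40],1],
    [[0,0,0],[-135,0,40],1],
    [[0,0,0],[-135,0,40],1],
    [[0,0,0],[-135,0,40],1],
    [[0,0,0],[-135,70,40],1],
    [[0,0,0],[-135,70,40],1],
    [[0,0,0],[-135,70,40],1]
  ]
}}

```text
time: 1.52
eef_pos: [0.4472, -0.0898, 0.115]
tcp_rot: [-0.494, 0.512, -0.504, 0.49]
contact_force: [-0.8, 1.0, -0.9]
opening: -0.003
```

```bash
python3 - <<'E'
from h import *
from plant import ctrl,viewer
s=ctrl.get_state(); print(s["time"],s["eef_pos"],s["opening"],s["contact_force"])
print(plan(s,[0.452,-0.090,0.03],flip=-1))
for n in ("scene","top","wrist"):
    im,d=viewer.read_camera(n); np.savez(f"pics/{n}1.npz",im=im,d=d,**viewer.calibration(n))
    cv2.imwrite(f"pics/{n}1.png",im[:,:,::-1])
im=cv2.imread("pics/top1.png")[140:250,200:360]; cv2.imwrite("pics/top1c.png",cv2.resize(im,None,fx=5,fy=5,interpolation=cv2.INTER_CUBIC))
E
```

```text
1.5167 [ 0.44723326 -0.08975691  0.11500103] -0.0029254591286436205 [-0.83817938  1.00818504 -0.94772914]
(array([ 0.69,  0.05, -0.28]), array([ 0.5, 84.9,  5.8]))
```

View pics/wrist1.png

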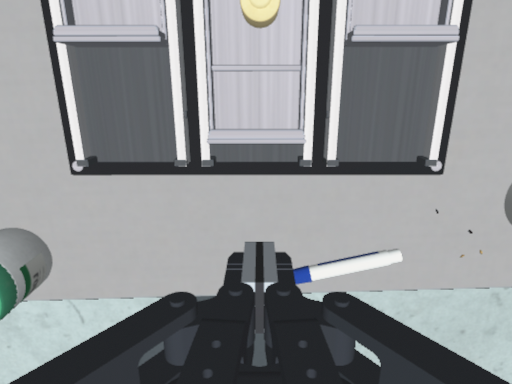

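View pics/top1c.png

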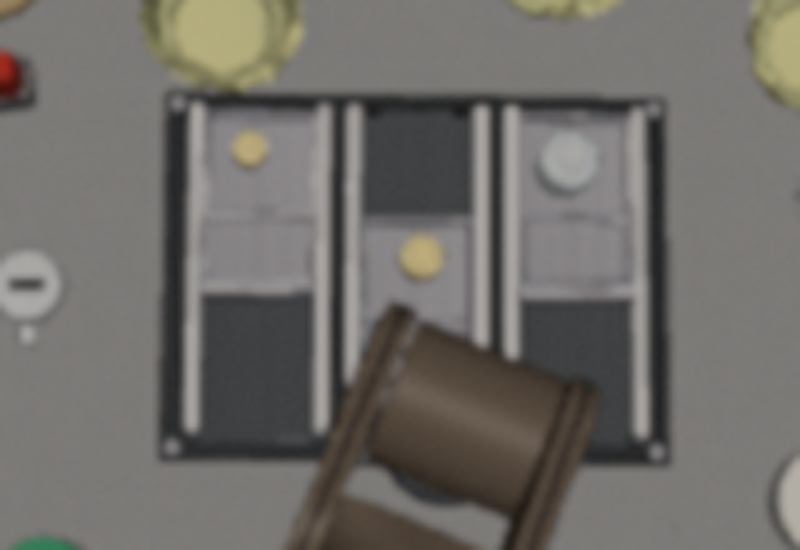

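The wrist view shows the medium lip at about (257,136), centred on the finger column at x≈260. The neighbouring lips are at (110,33) and (403,33), and a pen lies beside the fingers. I'll cross-check the lip positions with wrist depth.

```bash
python3 - <<'E'
from h import *
z=load("wrist1"); P=cloud(z)
for n,(a,b,c,d) in dict(small=(50,168,18,48),medium=(200,312,122,150),large=(345,462,18,48)).items():
    q=P[c:d,a:b].reshape(-1,3); q=q[(q[:,2]>.038)&(q[:,2]<.055)]
    print(n,len(q),np.median(q,0).round(4),"x",np.percentile(q[:,0],[2,98]).round(4),"y",np.percentile(q[:,1],[1,99]).round(4),"slope",np.polyfit(q[:,1],q[:,0],1)[0].round(4))
E
```

```text
small 1920 [0.5691 0.0086 0.0464] x [0.5638 0.575 ] y [-0.0277  0.0456] slope 0.033
medium 1353 [ 0.4945 -0.0928  0.0465] x [0.4891 0.4999] y [-0.1293 -0.0567] slope 0.0328
large 1956 [ 0.5624 -0.1991  0.0468] x [0.5568 0.5686] y [-0.2361 -0.1629] slope 0.0322
```

Call:
{"fn": "step_arm", "kwargs": {
  "rows": [
    [[0.7,0,-0.3],[2.5,40,3],1],
    [[0.7,0,-0.3],[2.5,80,3],1],
    [[0.7,0,-0.3],[2.5,85,3],1],
    [[0.7,0,-0.3],[2.5,85,3],1]
  ]
}}

```text
time: 2.0
eef_pos: [0.4539, -0.0951, 0.0359]
tcp_rot: [0.49, -0.505, 0.512, -0.493]
contact_force: [0.5, -0.7, 0.7]
opening: -0.003
```

```bash
python3 - <<'E'
from h import *
from plant import ctrl,viewer
s=ctrl.get_state(); print(s["time"],s["eef_pos"],s["opening"],s["contact_force"])
print(plan(s,[0.476,-0.0925,0.03],flip=-1))
E
```

```text
2.0 [ 0.45385914 -0.09505243  0.0359183 ] -0.0034217911302182194 [ 0.45444704 -0.73858745  0.6985512 ]
(array([-0.5 , -0.08,  0.22]), array([-3.3,  6.1, 22. ]))
```

Call:
{"fn": "step_arm", "kwargs": {
  "rows": [
    [[0,0,0],[-1,0,6],1],
    [[0,0,0],[-1,0,12],1],
    [[0,0,0],[-1,0,17],1],
    [[0,0,0],[-1,0,22],1],
    [[0,0,0],[-1,0,28],1],
    [[0,0,0],[-1,0,34],1],
    [[0,0,0],[-1,0,40],1],
    [[0,0,0],[-1,0,46],1]
  ]
}}

```text
time: 2.67
eef_pos: [0.5016, -0.0957, 0.0371]
tcp_rot: [0.49, -0.504, 0.513, -0.493]
contact_force: [0.7, -1.0, -0.4]
opening: -0.0
```

```bash
python3 - <<'E'
from h import *
from plant import ctrl,viewer
s=ctrl.get_state(); print(s["time"],s["eef_pos"],s["opening"],s["contact_force"])
print(plan(s,[0.548,-0.0947,0.03],flip=-1))
im,d=viewer.read_camera("wrist"); cv2.imwrite(f"pics/wrist2.png",im[:,:,::-1])
E
```

```text
2.6667 [ 0.50157978 -0.09566524  0.03713041] -0.00021277208790677424 [ 0.67379117 -1.04365396 -0.4139479 ]
(array([-0.7 , -0.02,  0.3 ]), array([-2.6,  7.7, 46.3]))
```

View pics/wrist2.png

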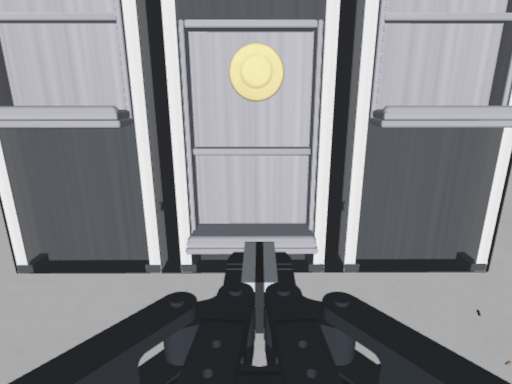

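```bash
python3 - <<'E'
from h import *
from plant import ctrl,viewer
s=ctrl.get_state(); print(s["eef_pos"],s["contact_force"])
im,d=viewer.read_camera("wrist"); np.savez("pics/wrist3.npz",im=im,d=d,**viewer.calibration("wrist"))
z=load("wrist3"); P=cloud(z)
print("cam",-z["R"].T@z["t"], "axis",z["R"][2])
print("tcp px",proj(z,s["eef_pos"]))
for n,(a,b,c,d) in dict(small=(0,130,95,130),medium=(185,235,225,255),medR=(285,320,225,255),large=(375,512,95,130)).items():
    q=P[c:d,a:b].reshape(-1,3); q=q[(q[:,2]>.036)&(q[:,2]<.06)]
    print(n,len(q),np.median(q,0).round(4),"x",np.percentile(q[:,0],[2,98]).round(4),"y",np.percentile(q[:,1],[1,99]).round(4))
for v in range(225,300,8): print(v,[P[v,u].round(3).tolist() for u in (250,268)])
E
```

```text
[ 0.50265931 -0.0959452   0.03739805] [ 0.12083092 -0.27364208  0.71332181]
cam [ 0.57732094 -0.09801958  0.22027178] axis [-0.289947    0.00451251 -0.95703207]
tcp px [258.09820196 225.72098807]
small 2690 [0.5677 0.0024 0.0442] x [0.5622 0.5733] y [-0.0268  0.033 ]
medium 842 [ 0.4944 -0.0686  0.0443] x [0.4889 0.4986] y [-0.0819 -0.0549]
medR 557 [ 0.4924 -0.1197  0.0443] x [0.4871 0.497 ] y [-0.1289 -0.111 ]
large 2916 [ 0.5611 -0.1938  0.0442] x [0.5554 0.5666] y [-0.2274 -0.1612]
225 [[0.495, -0.09, 0.016], [0.494, -0.102, 0.016]]
233 [[0.495, -0.091, 0.03], [0.495, -0.102, 0.03]]
241 [[0.496, -0.091, 0.044], [0.496, -0.101, 0.043]]
249 [[0.513, -0.093, 0.088], [0.512, -0.1, 0.087]]
257 [[0.513, -0.093, 0.096], [0.513, -0.1, 0.096]]
265 [[0.512, -0.093, 0.101], [0.513, -0.1, 0.103]]
273 [[0.512, -0.093, 0.107], [0.512, -0.1, 0.108]]
281 [[0.512, -0.093, 0.113], [0.512, -0.1, 0.113]]
289 [[0.514, -0.093, 0.121], [0.513, -0.099, 0.119]]
297 [[0.513, -0.093, 0.124], [0.514, -0.099, 0.126]]
```

```bash
python3 - <<'E'
from h import *
from plant import ctrl,viewer
s=ctrl.get_state(); print(s["eef_pos"],s["qpos"])
im,d=viewer.read_camera("scene"); np.savez("pics/scene3.npz",im=im,d=d,**viewer.calibration("scene"))
z=load("scene3"); print("tcp",proj(z,s["eef_pos"]),"lip",proj(z,[.494,-.0925,.045]))
im=im[130:260,170:370,::-1]; cv2.imwrite("pics/scene3.png",cv2.resize(im,None,fx=4,fy=4,interpolation=cv2.INTER_CUBIC))
E
```

```text
[ 0.50195422 -0.09581646  0.03722367] [-3.87009469e-01  1.06245458e-01  2.09582905e+00 -7.88410395e-04
  9.25650997e-01  1.21748745e+00]
tcp [292.23229492 200.62593135] lip [293.34355755 199.29729401]
```

View pics/scene3.png

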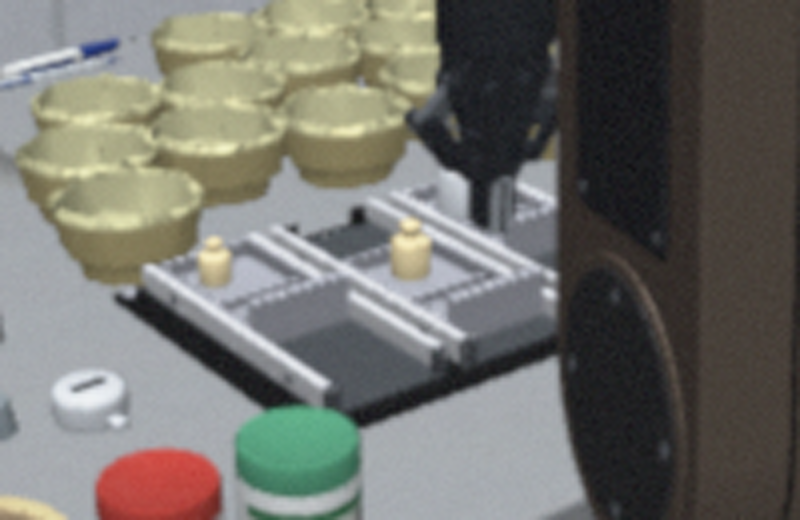

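In the scene crop the fingertip is at about (495,225), roughly 14 px higher than the reported TCP projects. The wrist depth also shows the fingers ending above the lip, and the lip hasn't moved. So the real tips are well above the reported TCP, and I'll measure that offset.

```bash
python3 - <<'E'
from h import *
z=load("wrist3"); P=cloud(z)
for v in range(238,254): print(v,[P[v,u].round(3).tolist() for u in (246,252,266,272)])
o=-z["R"].T@z["t"]
for v in (243,244,245):
    r=z["R"].T@np.linalg.inv(z["K"])@np.array([258,v,1.]); k=(0.5128-o[0])/r[0]; print(v,(o+k*r).round(4))
# scene: points at finger
s=load("scene3"); Q=cloud(s)
for vv in range(176,192,2): print(vv,[Q[vv,u].round(3).tolist() for u in (289,291,293,295,297)])
E
```

```text
238 [[0.498, -0.089, 0.043], [0.497, -0.092, 0.042], [0.497, -0.1, 0.043], [0.497, -0.104, 0.043]]
239 [[0.497, -0.089, 0.043], [0.497, -0.092, 0.044], [0.497, -0.1, 0.044], [0.497, -0.104, 0.044]]
240 [[0.497, -0.089, 0.044], [0.497, -0.092, 0.044], [0.496, -0.1, 0.044], [0.496, -0.104, 0.043]]
241 [[0.496, -0.089, 0.044], [0.496, -0.092, 0.044], [0.496, -0.1, 0.044], [0.496, -0.104, 0.044]]
242 [[0.513, -0.091, 0.082], [0.513, -0.093, 0.082], [0.513, -0.1, 0.082], [0.512, -0.102, 0.081]]
243 [[0.513, -0.091, 0.082], [0.513, -0.093, 0.082], [0.512, -0.1, 0.082], [0.513, -0.102, 0.083]]
244 [[0.512, -0.091, 0.081], [0.513, -0.093, 0.084], [0.512, -0.1, 0.082], [0.513, -0.102, 0.085]]
245 [[0.513, -0.091, 0.085], [0.513, -0.093, 0.085], [0.513, -0.1, 0.084], [0.512, -0.102, 0.084]]
246 [[0.513, -0.091, 0.085], [0.512, -0.093, 0.085], [0.513, -0.1, 0.085], [0.513, -0.102, 0.086]]
247 [[0.513, -0.091, 0.086], [0.513, -0.093, 0.086], [0.513, -0.1, 0.086], [0.512, -0.102, 0.086]]
248 [[0.513, -0.091, 0.088], [0.513, -0.094, 0.088], [0.512, -0.1, 0.087], [0.512, -0.102, 0.086]]
249 [[0.513
[... 855 characters left out ...]
6, -0.085, 0.101], [0.493, -0.09, 0.1], [-0.29, 0.61, 0.545], [0.491, -0.101, 0.098]]
182 [[0.505, -0.086, 0.092], [0.496, -0.086, 0.095], [0.492, -0.088, 0.096], [0.49, -0.093, 0.095], [0.491, -0.101, 0.092]]
184 [[0.5, -0.082, 0.089], [0.497, -0.086, 0.089], [0.492, -0.089, 0.09], [0.49, -0.094, 0.089], [0.492, -0.102, 0.086]]
186 [[0.509, -0.09, 0.078], [0.496, -0.085, 0.084], [0.493, -0.089, 0.084], [0.491, -0.095, 0.083], [0.489, -0.099, 0.083]]
188 [[0.585, -0.157, 0.027], [0.585, -0.164, 0.026], [0.491, -0.088, 0.08], [0.6, -0.193, 0.012], [0.556, -0.161, 0.037]]
190 [[0.582, -0.154, 0.023], [0.576, -0.156, 0.025], [0.571, -0.159, 0.026], [0.568, -0.164, 0.025], [0.557, -0.162, 0.03]]
```

Both cameras put the fingertips at z≈0.081 while the state reports 0.037, so the real tips are 44 mm above the reported TCP. x and y agree. I'll use the camera value from here on: first back off behind the medium lip, then lower.

```bash
cat >> h.py <<'E'
TIP=0.044
def planT(s,tip,yaw=YAW): return plan(s,[tip[0],tip[1],tip[2]-TIP],yaw,-1)
E
python3 - <<'E'
from h import *
from plant import ctrl,viewer
s=ctrl.get_state(); print(s["time"])
print(planT(s,[0.453,-0.0915,0.081])); print(planT(s,[0.453,-0.0915,0.028]))
z=load("wrist1"); P=cloud(z)
for u,v in [(295,275),(310,273),(398,257)]: print(P[v,u].round(3))
E
```

```text
2.8167
(array([-0.68, -0.01,  0.3 ]), array([ -2.6,  -0.6, -48.4]))
(array([-0.68, -0.01,  0.3 ]), array([ -2.9,  52.4, -49. ]))
[ 0.354 -0.125  0.015]
[ 0.357 -0.14   0.017]
[ 0.371 -0.224  0.016]
```

Call:
{"fn": "step_arm", "kwargs": {
  "rows": [
    [[-0.7,0,0.3],[-3,-1,-30],1],
    [[-0.7,0,0.3],[-3,-1,-49],1],
    [[-0.7,0,0.3],[-3,-1,-49],1],
    [[-0.7,0,0.3],[-3,-1,-49],1],
    [[-0.7,0,0.3],[-3,20,-49],1],
    [[-0.7,0,0.3],[-3,40,-49],1],
    [[-0.7,0,0.3],[-3,52,-49],1],
    [[-0.7,0,0.3],[-3,52,-49],1],
    [[-0.7,0,0.3],[-3,52,-49],1]
  ]
}}

```text
time: 3.57
eef_pos: [0.453, -0.0914, -0.0158]
tcp_rot: [-0.492, 0.509, -0.508, 0.491]
contact_force: [0.0, 0.7, 0.0]
opening: 0.003
```

```bash
python3 - <<'E'
from h import *
from plant import ctrl,viewer
s=ctrl.get_state(); print(s["time"],s["contact_force"])
print(planT(s,[0.476,-0.0922,0.028]));
im,d=viewer.read_camera("wrist"); np.savez("pics/wrist4.npz",im=im,d=d,**viewer.calibration("wrist")); cv2.imwrite(f"pics/wrist4.png",im[:,:,::-1])
z=load("wrist4"); P=cloud(z)
for v in range(238,254,3): print(v,[P[v,u].round(3).tolist() for u in (252,266)])
E
```

```text
3.5667 [0.04676758 0.65781379 0.01560664]
(array([ 0.04, -0.03, -0.02]), array([ 0. ,  0.2, 23. ]))
238 [[0.456, -0.089, 0.005], [0.456, -0.096, 0.006]]
241 [[0.455, -0.089, 0.006], [0.455, -0.096, 0.007]]
244 [[0.465, -0.09, 0.031], [0.465, -0.096, 0.032]]
247 [[0.465, -0.09, 0.034], [0.465, -0.096, 0.035]]
250 [[0.466, -0.09, 0.038], [0.465, -0.096, 0.037]]
253 [[0.465, -0.09, 0.039], [0.465, -0.096, 0.04]]
```

View pics/wrist4.png

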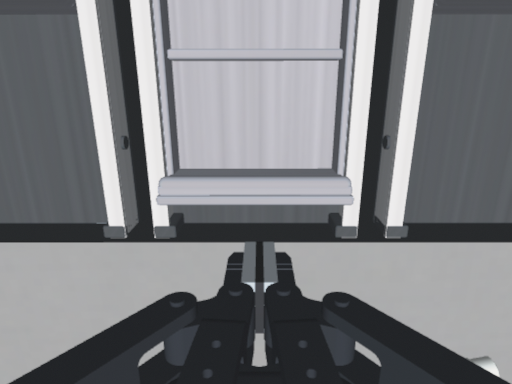

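The fingers are now in front of the medium lip, with the front face at x≈0.465, tip at z≈0.029 and the lip at row 190. I'll push forward in slow steps.

Call:
{"fn": "step_arm", "kwargs": {
  "rows": [
    [[0,0,0],[0,0,8],1],
    [[0,0,0],[0,0,15],1],
    [[0,0,0],[0,0,20],1],
    [[0,0,0],[0,0,25],1],
    [[0,0,0],[0,0,30],1],
    [[0,0,0],[0,0,36],1],
    [[0,0,0],[0,0,42],1],
    [[0,0,0],[0,0,48],1],
    [[0,0,0],[0,0,54],1],
    [[0,0,0],[0,0,60],1]
  ]
}}

```text
time: 4.45
eef_pos: [0.5131, -0.0932, -0.0156]
tcp_rot: [-0.492, 0.508, -0.508, 0.492]
contact_force: [-3.7, -0.6, 3.2]
opening: 0.0
```

```bash
python3 - <<'E'
from h import *
from plant import ctrl,viewer
s=ctrl.get_state(); print(s["time"],s["contact_force"])
print(planT(s,[0.548,-0.0945,0.028]));
im,d=viewer.read_camera("wrist"); np.savez("pics/wrist5.npz",im=im,d=d,**viewer.calibration("wrist")); cv2.imwrite(f"pics/wrist5.png",im[:,:,::-1])
E
```

```text
4.45 [-3.74586144 -0.58422977  3.22745855]
(array([ 0.03, -0.03, -0.02]), array([ 0.1,  0.4, 34.9]))
```

View pics/wrist5.png

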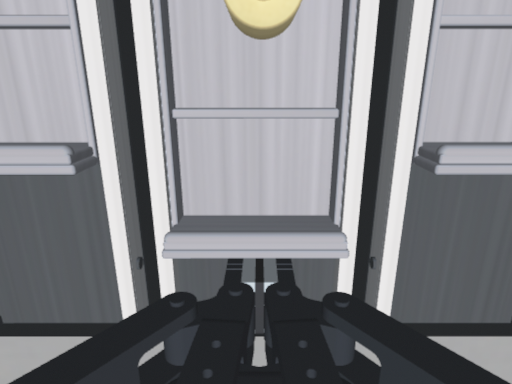

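The slide is moving: about 3.7 N of resistance, with the finger behind the lip at (255,245). I'll push on to the buffers.

Call:
{"fn": "step_arm", "kwargs": {
  "rows": [
    [[0,0,0],[0,0,6],1],
    [[0,0,0],[0,0,12],1],
    [[0,0,0],[0,0,18],1],
    [[0,0,0],[0,0,24],1],
    [[0,0,0],[0,0,28],1],
    [[0,0,0],[0,0,31],1],
    [[0,0,0],[0,0,33],1],
    [[0,0,0],[0,0,34],1]
  ]
}}

```text
time: 5.17
eef_pos: [0.5467, -0.0944, -0.0158]
tcp_rot: [-0.492, 0.508, -0.508, 0.492]
contact_force: [-2.3, 0.6, -0.6]
opening: -0.004
```

```bash
cat > look.py <<'E'
import sys
from h import *
from plant import ctrl,viewer
n=sys.argv[1]; s=ctrl.get_state(); print(s["time"],s["eef_pos"].round(4),s["contact_force"].round(2))
im,d=viewer.read_camera("wrist"); np.savez(f"pics/wrist{n}.npz",im=im,d=d,**viewer.calibration("wrist")); cv2.imwrite(f"pics/wrist{n}.png",im[:,:,::-1])
z=load("wrist"+n); P=cloud(z).reshape(-1,3); r=np.array([np.cos(YAW),np.sin(YAW)]); l=np.array([-r[1],r[0]])
o=np.array([.5658,-.0953]); a=(P[:,:2]-o)@r; b=(P[:,:2]-o)@l
for nm,c in (("small",.105),("medium",0),("large",-.105)):
    m=(abs(b-c)<.036)&(abs(a+.045)<.06)&(P[:,2]>.040)&(P[:,2]<.052)&((abs(b-c)>.018))
    if m.sum()>50: print(nm,m.sum(),"lip along rail mm",(np.percentile(a[m],[5,50,95])*1000).round(1),"lat",((np.percentile(b[m],[1,99]))*1000).round(1))
E
python3 look.py 6
```

```text
5.1667 [ 0.5467 -0.0944 -0.0158] [-2.29  0.58 -0.56]
small 1312 lip along rail mm [-5.   0.5  4.7] lat [69.1 86.9]
medium 2389 lip along rail mm [-6.4 -1.1  3.2] lat [-35.2  35.6]
large 1264 lip along rail mm [-5.1  0.4  4.7] lat [-86.8 -69.1]
```

View pics/wrist6.png

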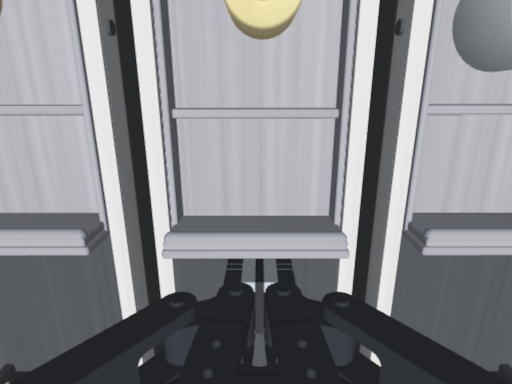

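The medium lip (row 245) is about 1.5 mm short of its neighbours (row 240), so I'll press the last bit until the force rises.

Call:
{"fn": "step_arm", "kwargs": {
  "rows": [
    [[0,0,0],[0,0,1],1],
    [[0,0,0],[0,0,2],1],
    [[0,0,0],[0,0,3],1],
    [[0,0,0],[0,0,3],1]
  ]
}}

```text
time: 5.55
eef_pos: [0.548, -0.0944, -0.0157]
tcp_rot: [-0.493, 0.509, -0.507, 0.491]
contact_force: [-6.3, 1.1, 3.4]
opening: 0.003
```

```bash
python3 look.py 7
```

```text
5.55 [ 0.548  -0.0944 -0.0157] [-6.3   1.12  3.42]
small 1269 lip along rail mm [-4.9  0.5  4.6] lat [69.1 86.7]
medium 2389 lip along rail mm [-5.   0.4  4.7] lat [-35.2  35.6]
large 1213 lip along rail mm [-4.9  0.5  4.6] lat [-86.9 -69.1]
```

Call:
{"fn": "step_arm", "kwargs": {
  "rows": [
    [[0,0,0],[0,0,-15],1],
    [[0,0,0],[0,0,-20],1],
    [[0,0,0],[0,-5,-20],1],
    [[0,0,0],[0,-40,-20],1],
    [[0,0,0],[0,-80,-20],1],
    [[0,0,0],[0,-80,-20],1],
    [[0,0,0],[0,-80,-20],1]
  ]
}}

```text
time: 6.18
eef_pos: [0.5337, -0.0953, 0.0691]
tcp_rot: [0.49, -0.505, 0.512, -0.493]
contact_force: [-0.8, 0.5, -0.5]
opening: -0.002
```

```bash
python3 look.py 8; python3 - <<'E'
from h import *
from plant import ctrl,viewer
s=ctrl.get_state(); print(planT(s,[0.5844,-0.2,0.105]));
E
```

```text
6.1833 [ 0.5337 -0.0953  0.0691] [-0.82  0.51 -0.5 ]
small 1000 lip along rail mm [-8.2 -2.9  1.9] lat [ 69.6 140.6]
medium 924 lip along rail mm [-7.6 -2.7  1.8] lat [-35.1  35.6]
large 925 lip along rail mm [-7.9 -2.8  1.9] lat [-139.9  -69.4]
(array([-0.3 , -0.03,  0.09]), array([103.6,   6.1,  56.2]))
```

View pics/wrist8.png

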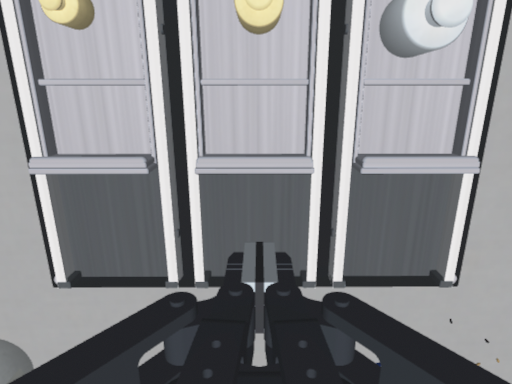

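All three lips now sit at the same row (about 162), so the medium slide is home. The grey weight is at the upper right (440,10). Next I'll move above the large well.

Call:
{"fn": "step_arm", "kwargs": {
  "rows": [
    [[0,0,0],[35,0,18],1],
    [[0,0,0],[70,0,36],1],
    [[0,0,0],[103,0,52],1],
    [[0,0,0],[103,0,52],1],
    [[0,0,0],[103,0,52],1]
  ]
}}

```text
time: 6.65
eef_pos: [0.578, -0.2, 0.0629]
tcp_rot: [-0.491, 0.51, -0.508, 0.491]
contact_force: [-0.7, -0.1, 0.2]
opening: -0.001
```

```bash
python3 look.py 9; python3 - <<'E'
from h import *
from plant import ctrl,viewer
s=ctrl.get_state(); print(planT(s,[0.5844,-0.2,0.024])); z=load("wrist9"); P=cloud(z).reshape(-1,3)
r=np.array([np.cos(YAW),np.sin(YAW)]); l=np.array([-r[1],r[0]])
a=(P[:,:2]-[.5624,-.1991])@r; b=(P[:,:2]-[.5624,-.1991])@l
m=(P[:,2]>.03)&(P[:,2]<.08)&(a>.05)&(a<.13)&(abs(b)<.03); print("weight a,b",np.percentile(a[m],[1,50,99]).round(4),np.percentile(b[m],[1,50,99]).round(4),P[m,2].max(),m.sum())
m=(P[:,2]>.04)&(P[:,2]<.052)&(abs(a)<.015)&(abs(b)<.045); print("lip",np.percentile(a[m],[1,50,99]).round(4),np.percentile(b[m],[1,50,99]).round(4),m.sum())
m=(P[:,2]>.02)&(P[:,2]<.03)&(a<.06)&(a>.03)&(abs(b)<.03); print("rib",np.percentile(a[m],[1,50,99]).round(4),m.sum())
E
```

```text
6.65 [ 0.578  -0.2     0.0629] [-0.71 -0.06  0.18]
medium 931 lip along rail mm [-6.2 -0.7  3.6] lat [-35.3  35.7]
large 865 lip along rail mm [-6.  -0.8  3.7] lat [-139.4  -69.5]
(array([ 0.15, -0.1 , -0.1 ]), array([ 1.4, 82.7,  7.4]))
weight a,b [0.0667 0.0851 0.1018] [-0.0106  0.0065  0.0244] 0.06751747611215726 3608
lip [-0.0067 -0.0003  0.004 ] [-0.0352  0.0025  0.0375] 1728
rib [0.0472 0.0492 0.0509] 543
```

View pics/wrist9.png

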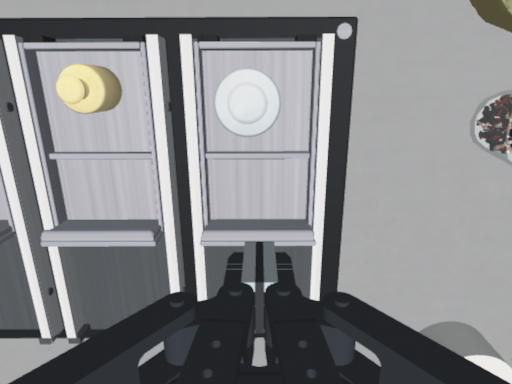

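Call:
{"fn": "step_arm", "kwargs": {
  "rows": [
    [[0,0,0],[1,0,8],1],
    [[0,0,0],[1,0,8],1],
    [[0,0,0],[1,20,8],1],
    [[0,0,0],[1,40,8],1],
    [[0,0,0],[1,50,8],1],
    [[0,0,0],[1,50,8],1],
    [[0,0,0],[1,50,8],1]
  ]
}}

```text
time: 7.28
eef_pos: [0.5856, -0.1989, 0.0139]
tcp_rot: [-0.492, 0.509, -0.508, 0.492]
contact_force: [-0.1, 0.7, -0.2]
opening: -0.003
```

```bash
cat > chk.py <<'E'
import sys
from h import *
from plant import ctrl,viewer
n=sys.argv[1]; s=ctrl.get_state(); print(s["time"],s["eef_pos"].round(4),s["contact_force"].round(2))
im,d=viewer.read_camera("wrist"); np.savez(f"pics/wrist{n}.npz",im=im,d=d,**viewer.calibration("wrist")); cv2.imwrite(f"pics/wrist{n}.png",im[:,:,::-1])
z=load("wrist"+n); P=cloud(z).reshape(-1,3)
r=np.array([np.cos(YAW),np.sin(YAW)]); l=np.array([-r[1],r[0]])
print(planT(s,[0.5855,-0.2,0.024])); 
f=(s["eef_pos"][:2]-[.5624,-.1991])@np.stack([r,l],1); print("finger a,b",f.round(4), "tip z",s["eef_pos"][2]+TIP)
a=(P[:,:2]-[.5624,-.1991])@r; b=(P[:,:2]-[.5624,-.1991])@l
def pr(nm,m): print(nm,m.sum(), *( [np.percentile(a[m],[2,50,98]).round(4),np.percentile(b[m],[2,50,98]).round(4)] if m.sum()>20 else []))
H=P[:,2]
pr("lip",(H>.04)&(H<.052)&(a<.013)&(a>-.11)&(abs(b)<.04)&(abs(b)>.018))
pr("rib",(H>.02)&(H<.03)&(a<.06)&(a>-.06)&(abs(b)<.03))
pr("weight",(H>.03)&(H<.08)&(a>.05)&(a<.13)&(abs(b)<.03))
E
python3 chk.py 10
```

```text
7.2833 [ 0.5856 -0.1989  0.0139] [-0.12  0.74 -0.22]
(array([ 0.09,  0.02, -0.04]), array([ 1.1, 33.9, -0. ]))
finger a,b [0.0232 0.0009] tip z 0.05794539851926255
lip 1115 [-0.0039  0.0029  0.0058] [-0.0361 -0.0193  0.0349]
rib 1239 [0.002  0.0504 0.0528] [-0.0292  0.0008  0.0291]
weight 6004 [0.0693 0.0877 0.1028] [-0.012   0.0046  0.0216]
```

View pics/wrist10.png

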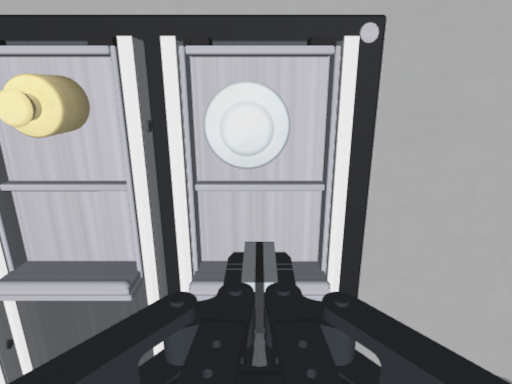

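The finger is over the well. Its rear face is about 5 mm behind the bead and its front is about 13 mm short of the rib (row 186). The weight is at (247,125), clear of everything. I'll lower it.

Call:
{"fn": "step_arm", "kwargs": {
  "rows": [
    [[0,0,0],[1,5,2],1],
    [[0,0,0],[1,15,2],1],
    [[0,0,0],[1,25,2],1],
    [[0,0,0],[1,34,2],1],
    [[0,0,0],[1,34,2],1],
    [[0,0,0],[1,34,2],1]
  ]
}}

```text
time: 7.83
eef_pos: [0.587, -0.2004, -0.021]
tcp_rot: [-0.492, 0.509, -0.507, 0.491]
contact_force: [0.1, 0.8, -0.3]
opening: -0.001
```

```bash
python3 chk.py 11
```

```text
7.8333 [ 0.587  -0.2004 -0.021 ] [ 0.14  0.84 -0.29]
(array([ 0.14, -0.04, -0.07]), array([-0.4, -1. , -1.5]))
finger a,b [ 0.0247 -0.0005] tip z 0.022952807937236336
lip 0
rib 1777 [0.0326 0.0506 0.0526] [-0.0287 -0.0006  0.0284]
weight 9862 [0.0694 0.0884 0.1027] [-0.0116  0.0045  0.0219]
```

View pics/wrist11.png

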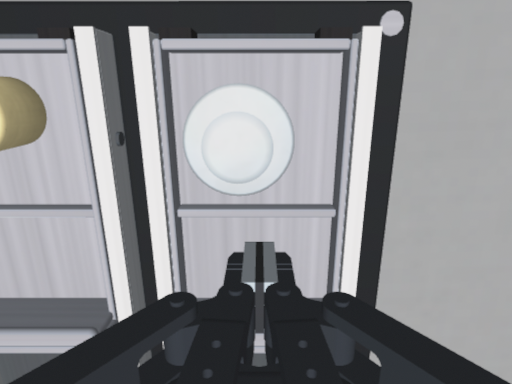

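Call:
{"fn": "step_arm", "kwargs": {
  "rows": [
    [[0,0,0],[0,0,-3],1],
    [[0,0,0],[0,0,-6],1],
    [[0,0,0],[0,0,-9],1],
    [[0,0,0],[0,0,-12],1],
    [[0,0,0],[0,0,-16],1],
    [[0,0,0],[0,0,-20],1],
    [[0,0,0],[0,0,-25],1],
    [[0,0,0],[0,0,-30],1],
    [[0,0,0],[0,0,-35],1],
    [[0,0,0],[0,0,-40],1]
  ]
}}

```text
time: 8.72
eef_pos: [0.548, -0.1998, -0.0191]
tcp_rot: [0.491, -0.508, 0.509, -0.492]
contact_force: [2.1, 0.5, 0.8]
opening: 0.002
```

```bash
python3 chk.py 12
```

```text
8.7167 [ 0.548  -0.1998 -0.0191] [2.14 0.53 0.81]
(array([-0.05, -0.03,  0.02]), array([-1. ,  0.9, 37.5]))
finger a,b [-0.0144 -0.0011] tip z 0.02490261158205965
lip 0
rib 2140 [-0.0296  0.018   0.021 ] [-0.0291  0.0006  0.029 ]
weight 7314 [0.0504 0.0596 0.0715] [-0.0113  0.0049  0.0226]
```

View pics/wrist12.png

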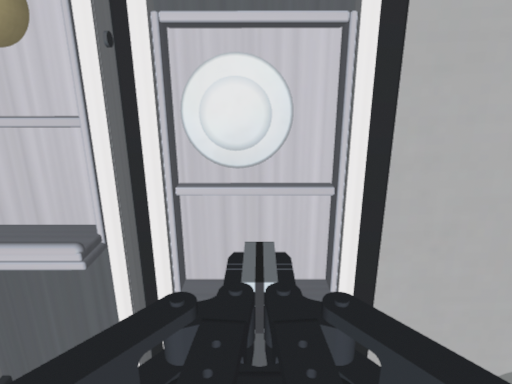

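The slide is following the finger: the rib has moved about 32 mm and the weight is still standing at (237,110). I'll continue.

Call:
{"fn": "step_arm", "kwargs": {
  "rows": [
    [[0,0,0],[0,0,-5],1],
    [[0,0,0],[0,0,-10],1],
    [[0,0,0],[0,0,-15],1],
    [[0,0,0],[0,0,-20],1],
    [[0,0,0],[0,0,-25],1],
    [[0,0,0],[0,0,-30],1],
    [[0,0,0],[0,0,-35],1],
    [[0,0,0],[0,0,-40],1],
    [[0,0,0],[0,0,-45],1],
    [[0,0,0],[0,0,-50],1]
  ]
}}

```text
time: 9.6
eef_pos: [0.4977, -0.198, -0.0195]
tcp_rot: [0.492, -0.508, 0.508, -0.492]
contact_force: [3.3, 0.1, 0.6]
opening: -0.003
```

```bash
python3 chk.py 13
```

```text
9.6 [ 0.4977 -0.198  -0.0195] [3.29 0.09 0.61]
(array([-0.  , -0.03,  0.01]), array([-0.9,  0.6, 87.9]))
finger a,b [-0.0647 -0.001 ] tip z 0.024543979212439386
lip 1011 [-0.008   0.0036  0.0127] [0.0181 0.0206 0.0241]
rib 3974 [-0.0583  0.0347  0.0383] [-0.0286 -0.0002  0.0287]
weight 0
```

Call:
{"fn": "step_arm", "kwargs": {
  "rows": [
    [[0,0,0],[0,0,-3],1],
    [[0,0,0],[0,0,-6],1],
    [[0,0,0],[0,0,-8],1],
    [[0,0,0],[0,0,-9],1],
    [[0,0,0],[0,0,-9],1]
  ]
}}

```text
time: 10.07
eef_pos: [0.4885, -0.1974, -0.0198]
tcp_rot: [-0.492, 0.509, -0.508, 0.491]
contact_force: [0.4, 1.4, -0.3]
opening: 0.001
```

```bash
python3 chk.py 14
```

```text
10.0667 [ 0.4885 -0.1974 -0.0198] [ 0.39  1.37 -0.33]
(array([ 0.07, -0.02, -0.03]), array([-0.6,  0.1, 97. ]))
finger a,b [-0.0739 -0.0007] tip z 0.02421583930060859
lip 1077 [-0.0158 -0.0036  0.0078] [0.0181 0.0203 0.0239]
rib 3710 [-0.0407  0.0268  0.0303] [-0.0288  0.0003  0.0288]
weight 0
```

No force rise at the stop yet, so I'll creep a little farther.

Call:
{"fn": "step_arm", "kwargs": {
  "rows": [
    [[0,0,0],[0,0,-1],1],
    [[0,0,0],[0,0,-2],1],
    [[0,0,0],[0,0,-3],1],
    [[0,0,0],[0,0,-3],1]
  ]
}}

```text
time: 10.45
eef_pos: [0.4878, -0.1975, -0.0195]
tcp_rot: [0.49, -0.507, 0.51, -0.492]
contact_force: [7.0, 1.1, -5.1]
opening: 0.002
```

```bash
python3 chk.py 15
```

```text
10.45 [ 0.4878 -0.1975 -0.0195] [ 7.01  1.1  -5.1 ]
(array([-0.26, -0.09,  0.03]), array([-0.9,  0.9, 97.7]))
finger a,b [-0.0746 -0.0009] tip z 0.024461867003700365
lip 1065 [-0.0167 -0.0045  0.0067] [0.0181 0.0203 0.024 ]
rib 3787 [-0.0419  0.0259  0.0293] [-0.0288  0.0001  0.0288]
weight 0
```

View pics/wrist15.png

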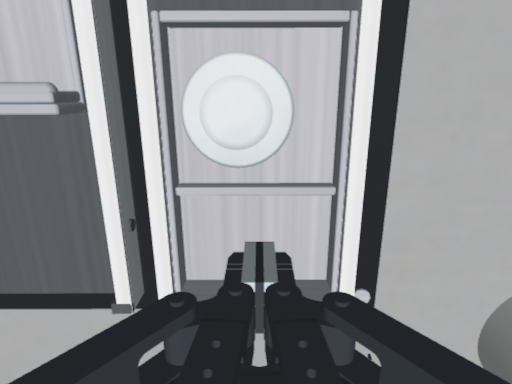

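The force rose to 7 N with almost no further motion, so the slide is at its front stop. I'll step off the lip inside the well, then lift straight up.

Call:
{"fn": "step_arm", "kwargs": {
  "rows": [
    [[0,0,0],[0,0,5],1],
    [[0,0,0],[0,0,9],1],
    [[0,0,0],[0,0,9],1],
    [[0,0,0],[0,-20,9],1],
    [[0,0,0],[0,-50,9],1],
    [[0,0,0],[0,-90,9],1],
    [[0,0,0],[0,-120,9],1],
    [[0,0,0],[0,-120,9],1],
    [[0,0,0],[0,-120,9],1]
  ]
}}

```text
time: 11.25
eef_pos: [0.4963, -0.1988, 0.103]
tcp_rot: [0.491, -0.507, 0.51, -0.492]
contact_force: [0.9, -0.8, -0.2]
opening: 0.002
```

```bash
python3 - <<'E'
from h import *
from plant import ctrl,viewer
s=ctrl.get_state(); print(s["time"],s["eef_pos"].round(4),s["contact_force"].round(2))
im,d=viewer.read_camera("wrist"); np.savez("pics/wrist16.npz",im=im,d=d,**viewer.calibration("wrist")); cv2.imwrite("pics/wrist16.png",im[:,:,::-1])
z=load("wrist16"); P=cloud(z).reshape(-1,3); r=np.array([np.cos(YAW),np.sin(YAW)]); l=np.array([-r[1],r[0]])
o=np.array([.5658,-.0953]); a=(P[:,:2]-o)@r; b=(P[:,:2]-o)@l
for nm,c in (("small",.105),("medium",0),("large",-.105)):
    m=(abs(b-c)<.036)&(abs(a+.045)<.06)&(P[:,2]>.040)&(P[:,2]<.052)
    if m.sum()>50: print(nm,m.sum(),(np.percentile(a[m],[5,50,95])*1000).round(1))
im,d=viewer.read_camera("top"); im=im[130:260,180:380,::-1]; cv2.imwrite("pics/top16.png",cv2.resize(im,None,fx=4,fy=4,interpolation=cv2.INTER_CUBIC))
E
```

```text
11.25 [ 0.4963 -0.1988  0.103 ] [ 0.91 -0.75 -0.23]
small 132 [-7.9 -3.2  2.2]
medium 1714 [-7.9 -2.5  2.2]
large 2845 [-96.6 -21.3   8. ]
```

View pics/wrist16.png

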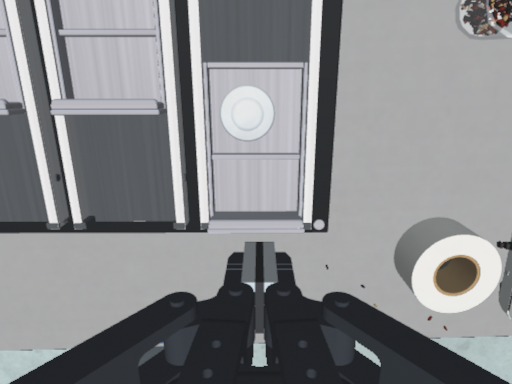

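View pics/top16.png

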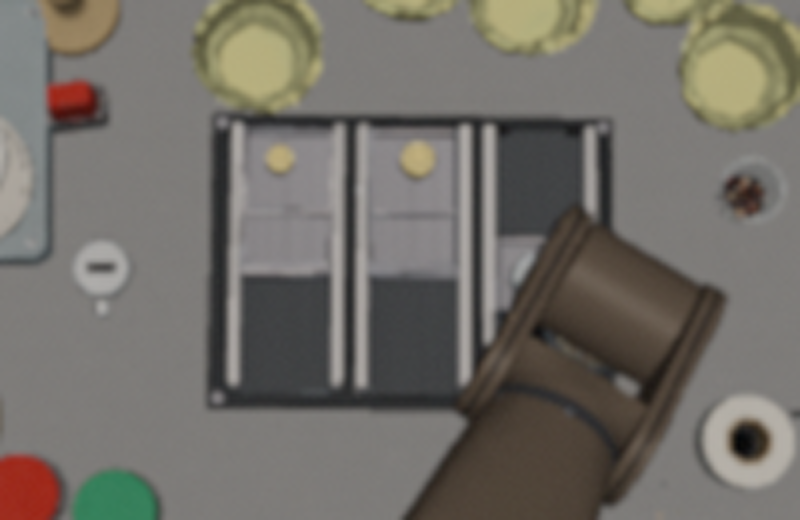

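```bash
python3 - <<'E'
from h import *
from plant import ctrl,viewer
z=load("wrist16"); P=cloud(z).reshape(-1,3); r=np.array([np.cos(YAW),np.sin(YAW)]); l=np.array([-r[1],r[0]])
o=np.array([.5658,-.0953]); a=(P[:,:2]-o)@r; b=(P[:,:2]-o)@l
for nm,c,a0 in (("medium",0,0),("large",-.105,-.09)):
    m=(abs(b-c)<.036)&(abs(a-a0)<.02)&(P[:,2]>.040)&(P[:,2]<.052)
    print(nm,m.sum(),(np.percentile(a[m],[5,50,95])*1000).round(1))
s=ctrl.get_state(); print(s["contact_force"].round(2),abs(s["dq"]).max())
E
```

```text
medium 1714 [-7.9 -2.5  2.2]
large 1288 [-97.6 -92.1 -87.5]
[ 0.09 -0.83 -0.34] 0.022639291148820608
```

The large lip is 89.6 mm out relative to the medium lip. The medium and small slides are home, the weights are upright and the arm is clear, so I'm handing in.

```bash
python3 - <<'E'
from plant import ctrl
print(ctrl.sign_off())
E
```

```text
the job is handed in; nothing more can be done
None
```

I pushed the medium weight's slide home, then drew the large weight's slide out to its front stop with the shut fingers behind its lip. I let go and handed in; no verdict was reported.

- **Medium slide:** I pushed it until it met the rear buffers (about 6 N). Its lip then measured level with the neighbouring lips to within 0.5 mm.
- **Large slide:** I hooked the lip from inside the well and pulled slowly until the force rose to 7 N at the stop. The last wrist picture puts the slide about 89.6 mm out, measured against the medium lip.
- **Everything else:** The small slide is level with the medium one, and the weights look upright in their seats. The tape, cup and stamp were not approached. At the end the fingers were clear and up, with the force reading near zero.
- **TCP disagreement:** The reported TCP height did not match the cameras. Both the wrist and scene cameras showed the real fingertips about 44 mm above it. My first push therefore passed over the medium lip without touching it; I corrected for the offset from then on.
- **Smaller differences:** Measured positions varied by 2–4 mm between the top and wrist cameras, so I relied on lip-to-lip differences and contact force. In the final top view the arm hid part of the large slide, so only the wrist picture confirms how far out it is.

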